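Gauge a capped press pin in a stepped hole plate

ROBOT

A 6-joint arm with a two-finger parallel gripper is mounted at the origin on the work surface. World frame = base frame: x ahead of the robot, y to its left, z up, the work surface at z = 0. Lengths are in m, angles in degrees, forces in N, time in s.
With the tool pointing down it reaches from about 0.4 to 0.825 m from the base axis. Payload 7 kg.
Tool frame: the origin (TCP) lies midway between the tips of the shut fingers; the grasp point (between the pads) lies 19 mm behind it; z points along the fingers, y is the line along which they close (so a half turn about z gives the same grasp; the last joint's range is limited). The gripper opens to 88 mm and grips with 3 to 60 N. Pads are 19 mm wide; open, the fingers measure 130 mm over their backs; the gripper's body (78 mm by 193 mm) begins 47 mm behind the grasp point.
Start: joints at [16.507, 20.546, 0.682, 0, -70.136, -16.507], TCP at [0.675, -0, 0.201] pointing down, gripper open.
Joint ranges: [-176.03, 176.03], [-82.01, 121.73], [-58.28, 71.71], [-173.87, 95.51], [-174.79, -0.11], [-173.66, 173.66]. Speed limits (degrees/s): [136.94, 136.94, 172.46, 180, 180, 180].

INTERFACE

Orientations are given as [roll, pitch, yaw] about the fixed x, y, z axes, in that order (R = Rz(yaw) Ry(pitch) Rx(roll)).
In Python, from plant import ctrl gives the robot as it stands.
- The arm moves only by the tool arm_command, never from a script. Its argument "steps" is a list of rows, each an object with "translation": the shift along the tool's x, y, z in mm, a list of three; "rotation": the turn, a rotation vector about the tool's x, y, z in units of 5 degrees (1.0 is 5 degrees), a list of three; "claw": the finger opening in mm, from 0 to 87.6. In form: [{"translation": [x, y, z], "rotation": [rx, ry, rz], "claw": claw}, ...]. A call has 1 to 5 rows; each row is the pose to reach, as a shift and turn from the pose commanded when the call began, along the tool's axes at that moment; what a row does not reach only later rows make up. A row lasts 1/10 s, in which the tool goes at most 50 mm and 8.59 degrees, less where a joint would pass 70% of its speed; a pose out of reach is approached as far as the arm can. A call with a gripper value outside its range is refused whole. The fingers move at their own pace and stop on an object; the grip force is fixed at half the most. Time passes only in rows, so rows that repeat a pose let the fingers close. It gives the time, the measured TCP pose, the force, the opening and the grip force at its end, in the units of the state.
- ctrl.get_obs(): the state, without advancing time (a new reading comes with each control period).
- ctrl.snapshot(name): name is "scene" or "side" or "wrist"; returns (picture, depth): 384x512x3 uint8, red, green, blue; 384x512 float32, m along the optical axis (not along the pixel's ray), 0 where there is no reading.
- ctrl.calibration(name): a dict with "vertical_fov" (degrees; the focal length in pixels is half the picture's height over the tangent of half this angle, whatever the lens; pixels are square), "cx", "cy" (the principal point, pixels), "rvec" (rotation vector, rad) and "tvec" (3), from world to camera coordinates, as OpenCV has them; the wrist camera has in their place "hand_eye" (4x4, takes a point from camera to tool coordinates, whose origin is the TCP and whose axes are the flange's). Camera axes: x right, y down, z forward; pixel columns grow to the right and rows downward; lengths in m; the calibration is good to about 2 mm. A picture is of the moment at which its call begins: read the wrist's pose just before it. calibration takes no time and is no camera call.
- ctrl.close_job(): hands the job in; it is judged then, once.
The state is a dict: "clock": time; "joint_pos": joint angles; "qvel": joint speeds; "tau": joint torques, N m; "tool_pos": TCP position; "orientation": TCP orientation; "force": force on the tool from outside, world axes, zero at the start; "moment": the same for the moment, N m; "opening": finger opening in m; "gripper_force": force on a finger pad.
Only numpy, scipy, OpenCV 4.12 (cv2) and the standard library are available. Lean on these libraries where they do the work, as an engineer would, in place of code of your own. Each camera call takes 0.05 s, during which the arm holds its last target. There are 200 camera calls.

TASK

Gauge the red-capped pin that stands in the yellow holder: start by sliding it into the widest hole of the gauge plate, then step down hole by hole until one refuses it under a light push (feel for it; never press the pin on the plate with more than about 15 N). Then put it in the tightest hole that it does pass, upright with its cap fully down on the plate, and let go. Leave the two spare pins in the rack and the other things on the bench where they are.

Things in the scene. Friction and masses are not known exactly. Their poses are not given: they have to be found in the camera images.
- gauge: Hole gauge, rigid, fixed to the bench: bare steel plate 60 x 170 mm, 12 mm thick, top face 50 mm above the bench, on two green end feet, open below. Four through holes along its y, 38 mm apart: 19, 16, 13 and 10 mm from y = +57 to -57 mm. A pin passes a hole at least 1 mm wider than its shank and no narrower one. Origin: centre of its footprint.
- hole0 (a point): Centre of the mouth, on the plate's top face, of the widest round hole, 19 mm in diameter, right through the 12 mm plate; z up.
- hole1 (a point): Centre of the mouth, on the plate's top face, of the second round hole, 16 mm in diameter, right through the 12 mm plate; z up.
- hole2 (a point): Centre of the mouth, on the plate's top face, of the third round hole, 13 mm in diameter, right through the 12 mm plate; z up.
- hole3 (a point): Centre of the mouth, on the plate's top face, of the tightest round hole, 10 mm in diameter, right through the 12 mm plate; z up.
- holder_top (a point): Centre of the top face of the yellow holder, a fixed block 70 x 70 mm and 50 mm tall with one loose 22 mm hole in which the pin to be gauged hangs by its flange, shank hidden; 50 mm above the bench.
- rack: Grey fixed rack 60 x 170 mm, 50 mm tall, for the two spare pins (holes of 22 mm at y = +45 and -45 mm). Origin: centre of its footprint, on the bench.
- jar: Amber jar with white lid, 76 mm diameter, 100 mm tall, origin under its centre. Stands aside; leave it.
- reel: White tape reel lying flat, 90 mm diameter, 26 mm tall (32 at the hub), origin under its centre. Stands aside; leave it.
- flask: Steel flask 68 mm diameter, 190 mm tall, origin under its centre. Stands aside; leave it.
- spanner: Steel spanner about 180 mm long lying along its x, origin underneath. Stands aside; leave it.
- capcup: Blue bowl 80 mm across, 50 mm tall, origin under its centre. Stands aside; leave it.
- pin_a: One of three pins alike from above: red cap 26 mm in diameter (30 mm flange on its lowest 4 mm), 36 mm tall, on a round steel shank 40 mm long with a small chamfer. Shanks are 18, 15 and 12 mm thick; which is which is not told. About 0.1 kg. Origin: on the axis, at the underside of the flange, by which it hangs; z up to the cap. The one in the yellow holder is to be gauged.
- pin_a_tip (a point): Centre of the foot of pin_a's shank, 40 mm below its origin.
- pin_b: One of three pins alike from above: red cap 26 mm in diameter (30 mm flange on its lowest 4 mm), 36 mm tall, on a round steel shank 40 mm long with a small chamfer. Shanks are 18, 15 and 12 mm thick; which is which is not told. About 0.1 kg. Origin: on the axis, at the underside of the flange, by which it hangs; z up to the cap. The one in the yellow holder is to be gauged.
- pin_b_tip (a point): Centre of the foot of pin_b's shank, 40 mm below its origin.
- pin_c: One of three pins alike from above: red cap 26 mm in diameter (30 mm flange on its lowest 4 mm), 36 mm tall, on a round steel shank 40 mm long with a small chamfer. Shanks are 18, 15 and 12 mm thick; which is which is not told. About 0.1 kg. Origin: on the axis, at the underside of the flange, by which it hangs; z up to the cap. The one in the yellow holder is to be gauged.
- pin_c_tip (a point): Centre of the foot of pin_c's shank, 40 mm below its origin.
Mind the look-alikes: they are no part of the job. What is shaped like the pin_c but black or green is not meant.

How it is judged:
By the outcome, as a careful person would: the job done as asked, in the order asked, and still so for the second after the job is handed in, with the robot touching nothing.
It also fails if it takes over 64 s, if anything falls off the work surface, if the arm or the gripper's body presses on something with over 40 N, if the wrist force passes 120 N, or if a joint passes its speed limit or range.

## Working session

There is one attempt and no reset: what is moved stays moved. The work goes in short steps, Python scripts to look and compute and a tool call to move; the robot and the scene stay as the last step left them, time stands still between calls to the robot, and variables do not carry over. Pictures are saved under pics/ and viewed, at most 10 in all, crops included, and the job is handed in when it is done.

Besides the shell and the picture viewer there is one more tool, called after ">>>" as name(argument=value, ...), one argument or row to a line, values as JSON. arm_command: Moves the arm, as the interface text tells. Its arguments: {"type":"object","properties":{"steps":{"type":"array"}},"required":["steps"]}

```bash
mkdir -p pics; cat > h.py <<'E'
import numpy as np, cv2
from plant import ctrl
from scipy.spatial.transform import Rotation as R
def cam(name):
    c=ctrl.calibration(name); f=192/np.tan(np.radians(c["vertical_fov"])/2)
    if "hand_eye" in c:
        o=ctrl.get_obs(); T=np.eye(4); T[:3,:3]=R.from_euler('xyz',o["orientation"],degrees=True).as_matrix(); T[:3,3]=o["tool_pos"]
        T=T@np.array(c["hand_eye"])
    else:
        W=np.eye(4); W[:3,:3]=cv2.Rodrigues(np.array(c["rvec"],float))[0]; W[:3,3]=np.ravel(c["tvec"]); T=np.linalg.inv(W)
    return f,c["cx"],c["cy"],T
def plane(cm,uv,z):
    f,cx,cy,T=cm; uv=np.atleast_2d(uv).astype(float)
    d=np.c_[(uv[:,0]-cx)/f,(uv[:,1]-cy)/f,np.ones(len(uv))]@T[:3,:3].T; o=T[:3,3]
    return o+d*((z-o[2])/d[:,2])[:,None]
def shot(name,fn=None):
    cm=cam(name); im,d=ctrl.snapshot(name)
    if fn: cv2.imwrite('pics/'+fn,im[:,:,::-1])
    return cm,im,d
E
python3 - <<'E'
from h import *
print(ctrl.get_obs())
for n in("scene","side","wrist"):
    cm,im,d=shot(n,n+'0.png'); print(n,np.round(cm[3],3).tolist(),cm[:3],ctrl.calibration(n).keys())
    np.savez('/tmp/'+n+'0.npz',im=im,d=d)
E
```

```text
{'clock': 0.0, 'joint_pos': array([ 1.65071002e+01,  2.05907713e+01,  6.35348844e-01, -2.12682665e-02,
       -7.01350574e+01, -1.65077560e+01]), 'qvel': array([ 0.00173589,  0.01501072,  0.00304718, -0.05385064,  0.02690492,
       -0.01822615]), 'tau': array([-8.00930356e-04, -5.82726967e+01,  2.93058443e+01,  6.99745238e+00,
        6.93249181e-03, -2.06530804e-04]), 'tool_pos': array([ 6.74483589e-01, -1.58231618e-05,  1.99838559e-01]), 'orientation': array([ 1.79907568e+02, -6.54247402e-03, -9.00078934e+01]), 'force': array([-0.66433097,  0.15988339,  0.31132696]), 'moment': array([-5.48100815e-02, -5.62066702e-05, -1.57738481e-03]), 'gripper_force': 0.0, 'opening': 0.08793917757124912}
scene [[0.373, 0.704, -0.605, 1.253], [0.928, -0.282, 0.244, -0.277], [0.001, -0.652, -0.758, 0.945], [0.0, 0.0, 0.0, 1.0]] (np.float64(402.5123828397534), 258.8033105911779, 187.31403121650342) dict_keys(['vertical_fov', 'cx', 'cy', 'rvec', 'tvec'])
side [[0.999, -0.011, 0.043, 0.513], [-0.042, -0.565, 0.824, -0.862], [0.015, -0.825, -0.565, 0.667], [0.0, 0.0, 0.0, 1.0]] (np.float64(434.3674855886598), 259.5253620127866, 188.60285639158266) dict_keys(['vertical_fov', 'cx', 'cy', 'rvec', 'tvec'])
wrist [[-1.0, 0.0, -0.003, 0.675], [-0.001, 0.969, 0.245, -0.066], [0.003, 0.245, -0.969, 0.384], [0.0, 0.0, 0.0, 1.0]] (np.float64(292.8017382383223), 254.91958196114763, 192.89942126392543) dict_keys(['vertical_fov', 'cx', 'cy', 'hand_eye'])
```

View pics/scene0.png

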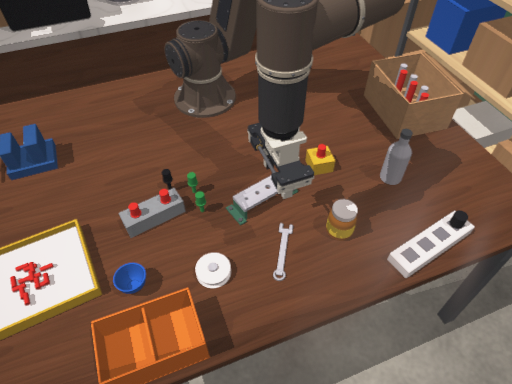

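View pics/wrist0.png

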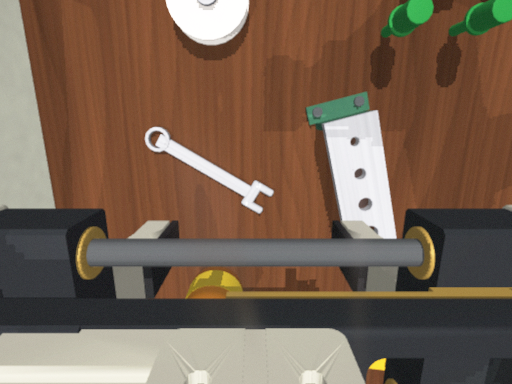

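The scene view shows the yellow holder with the red cap at about (322,150). The gauge is at (262,190), partly behind the gripper. In the wrist view three gauge holes show at (354,142), (360,174) and (365,204), getting wider downward, and the fourth is at the pad edge near (373,232).

```bash
python3 - <<'E'
from h import *
# wrist holes
L=lambda n:(np.load(f'/tmp/{n}0.npz')['im'],np.load(f'/tmp/{n}0.npz')['d'])
im,d=L('wrist'); cm=cam('wrist')
g=cv2.cvtColor(im,cv2.COLOR_RGB2GRAY)
for (u,v) in [(354,142),(360,174),(365,204)]:
    p=g[v-14:v+15,u-14:u+15]; m=(p<130).astype(np.uint8)
    n,lab,st,ce=cv2.connectedComponentsWithStats(m)
    k=min(range(1,n),key=lambda i:np.hypot(*(ce[i]-14))); c=ce[k]+[u-14,v-14]
    print('hole',c.round(1),st[k],plane(cm,c,.05).round(4))
for n in('scene','side'):
    im,d=L(n); cm=cam(n); h=cv2.cvtColor(im,cv2.COLOR_RGB2HSV)
    red=((h[...,0]<6)|(h[...,0]>174))&(h[...,1]>170)&(h[...,2]>110)
    k,lab,st,ce=cv2.connectedComponentsWithStats(red.astype(np.uint8))
    for i in range(1,k):
        if st[i,4]>40: 
            x,y=ce[i]; f,cx,cy,T=cm; z=d[int(y),int(x)]; P=T@[(x-cx)/f*z,(y-cy)/f*z,z,1]
            print(n,st[i],ce[i].round(1),'z.065',plane(cm,ce[i],.072)[0].round(4),'depthpt',P[:3].round(3))
    ye=(abs(h[...,0].astype(int)-25)<6)&(h[...,1]>150)&(h[...,2]>100)
    k,lab,st,ce=cv2.connectedComponentsWithStats(ye.astype(np.uint8))
    for i in range(1,k):
        if st[i,4]>60: print(n,'yel',st[i],plane(cm,ce[i],.04)[0].round(3))
E
```

```text
hole [353.9 140.9] [11 10  7  7 42] [[ 0.5626 -0.042   0.05  ]]
hole [359.2 172.5] [ 9  9 10  8 62] [[ 0.5535 -0.0059  0.05  ]]
hole [364.3 202.7] [ 8  8 12 10 86] [[0.5442 0.0305 0.05  ]]
scene [397  70  11  21 118] [401.5  78.9] z.065 [0.2611 0.6946 0.072 ] depthpt [0.308 0.649 0.113]
scene [406  81  12  21 123] [411.4  90.1] z.065 [0.333  0.6873 0.072 ] depthpt [0.374 0.645 0.111]
scene [420  93   9   7  45] [424.1  95.9] z.065 [0.3782 0.7086 0.072 ] depthpt [0.437 0.642 0.131]
scene [317 144   9  14  99] [321.1 150.3] z.065 [0.4885 0.2394 0.072 ] depthpt [0.495 0.235 0.079]
scene [159 188  12  16 121] [164.3 195.6] z.065 [ 0.4872 -0.2548  0.072 ] depthpt [ 0.496 -0.255  0.082]
scene [128 202  13  16 135] [134.2 209.4] z.065 [ 0.5046 -0.3424  0.072 ] depthpt [ 0.513 -0.342  0.082]
scene [ 11 262  38  43 525] [ 28.2 280.1] z.065 [ 0.6235 -0.6164  0.072 ] depthpt [ 0.587 -0.636  0.022]
scene [ 40 264  13   7  42] [ 46.2 266.9] z.065 [ 0.6018 -0.5748  0.072 ] depthpt [ 0.568 -0.59   0.027]
scene yel [306 146  29  29 515] [0.503 0.231 0.04 ]
scene yel [   0  219  102  121 1744] [ 0.633 -0.576  0.04 ]
scene yel [326 219  29  20 229] [0.757 0.156 0.04 ]
side [226 136  10  15 115] [230.6 142.7] z.065 [0.4858 0.2388 0.072 ] depthpt [0.486 0.228 0.078]
side [220 256  14  23 273] [226.1 267.3] z.065 [ 0.4834 -0.2598  0.072 ] depthpt [ 0.484 -0.268  0.08 ]
side [228 292  15  24 299] [235.1 303.9] z.065 [ 0.5008 -0.3497  0.072 ] depthpt [ 0.501 -0.357  0.08 ]
side yel [217 143  28  28 632] [0.485 0.209 0.04 ]
side yel [304 159  29  19 360] [0.724 0.141 0.04 ]
side yel [325 380  27   4  77] [ 0.664 -0.481  0.04 ]
```

View pics/side0.png

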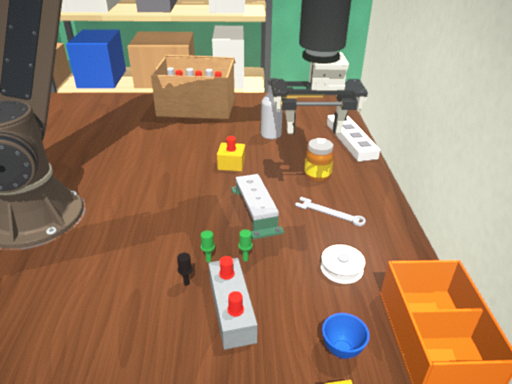

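The side view agrees: red cap at (231,143) on the yellow holder, gauge at (258,205) running roughly along y, flask at (271,120), jar at (319,158). Next I move over the gauge for a close wrist view.

>>> arm_command(
  steps=[
    {"translation":[-30,30,0],"rotation":[0,0,0],"claw":87},
    {"translation":[-60,60,0],"rotation":[0,0,0],"claw":87},
    {"translation":[-90,90,0],"rotation":[0,0,0],"claw":87},
    {"translation":[-120,125,0],"rotation":[0,0,0],"claw":87},
    {"translation":[-120,125,0],"rotation":[0,0,0],"claw":87},
  ],
)

```text
clock: 0.65
tool_pos: [0.5468, 0.1225, 0.2012]
orientation: [180.0, 0.1, -89.8]
force: [0.3, -0.1, 0.7]
opening: 0.0869
gripper_force: 0.0
```

```bash
python3 - <<'E'
from h import *
print(plane(cam('scene'),[[393,183],[398,138]],0).round(3),plane(cam('scene'),[398,138],.19).round(3),plane(cam('side'),[270,137],0).round(3))
cm,im,d=shot('wrist','w1.png'); np.savez('/tmp/w1.npz',im=im,d=d)
print(ctrl.get_obs()['tool_pos'])
pts=np.array([[.5626,-.042,.05],[.5535,-.0059,.05],[.5442,.0305,.05],[.535,.067,.05]])
f,cx,cy,T=cm; g=cv2.cvtColor(im,cv2.COLOR_RGB2GRAY)
q=(pts-T[:3,3])@T[:3,:3]; uv=q[:,:2]/q[:,2:]*f+[cx,cy]; print(uv.round(0))
C=[]
for u,v in uv.round().astype(int):
    p=g[v-20:v+21,u-20:u+21]; m=(p<130).astype(np.uint8)
    n,lab,st,ce=cv2.connectedComponentsWithStats(m)
    if n<2: continue
    k=min(range(1,n),key=lambda i:np.hypot(*(ce[i]-20))-st[i,4]*.02); c=ce[k]+[u-20,v-20]
    print('hole',c.round(1),st[k],plane(cm,c,.05).round(4), d[v,u-22],d[v,u])
cv2.imwrite('pics/w1c.png',cv2.resize(im[0:330,150:420],None,fx=1.8,fy=1.8)[:,:,::-1])
E
```

```text
[[ 0.64   0.422 -0.   ]
 [ 0.47   0.558  0.   ]] [[0.628 0.39  0.19 ]] [[0.611 0.409 0.   ]]
[0.5484307  0.12156869 0.20133624]
[[240.  20.]
 [249.  58.]
 [257.  94.]
 [265. 128.]]
hole [240.2  20.4] [16 16  9 10 68] [[ 0.5623 -0.0412  0.05  ]] 0.3002787 0.34560347
hole [249.2  59.2] [ 15  15  11  13 108] [[ 0.5531 -0.0044  0.05  ]] 0.30937198 0.35509938
hole [257.9  95.5] [ 14  15  14  14 160] [[0.5436 0.0321 0.05  ]] 0.32017684 0.36491257
hole [266.  129.7] [ 13  14  17  17 212] [[0.5343 0.0685 0.05  ]] 0.3280155 0.37780854
```

View pics/w1c.png

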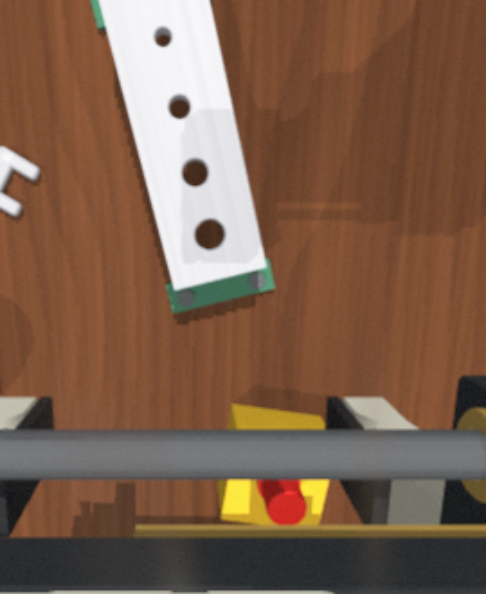

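Crop (origin at column 150, scale 1.8): four holes in line at full-picture (240,20), (249,59), (258,96) and (266,130), with measured spacing close to 38 mm. The red cap is half hidden under the gripper bar near (308,280). Next I move to see the pin.

>>> arm_command(
  steps=[
    {"translation":[-40,16,0],"rotation":[0,0,0],"claw":87},
    {"translation":[-80,32,0],"rotation":[0,0,0],"claw":87},
    {"translation":[-120,48,0],"rotation":[0,0,0],"claw":87},
    {"translation":[-153,60,0],"rotation":[0,0,0],"claw":87},
    {"translation":[-153,60,0],"rotation":[0,0,0],"claw":87},
  ],
)

```text
clock: 1.2
tool_pos: [0.4896, 0.2759, 0.2004]
orientation: [180.0, 0.0, -89.8]
force: [-0.6, -0.2, 0.1]
opening: 0.0871
gripper_force: 0.0
```

```bash
python3 - <<'E'
from h import *
print(ctrl.get_obs()['tool_pos'])
cm,im,d=shot('wrist','w2.png'); np.savez('/tmp/w2.npz',im=im,d=d)
h=cv2.cvtColor(im,cv2.COLOR_RGB2HSV)
red=((h[...,0]<6)|(h[...,0]>174))&(h[...,1]>170)&(h[...,2]>60)
k,lab,st,ce=cv2.connectedComponentsWithStats(red.astype(np.uint8))
for i in range(1,k):
    if st[i,4]>100:
        m=lab==i; z0=d[m].min(); top=m&(d<np.percentile(d[m],5)+.004)
        print(st[i],np.percentile(d[m],[0,5,50,95]).round(4))
        cs,_=cv2.findContours(top.astype(np.uint8),0,1); c=max(cs,key=cv2.contourArea); (x,y),r=cv2.minEnclosingCircle(c)
        M=cv2.moments(c); print('circ',x,y,r,'cen',M['m10']/M['m00'],M['m01']/M['m00'],plane(cm,[[x,y],[M['m10']/M['m00'],M['m01']/M['m00']]],.086).round(4))
cv2.imwrite('pics/w2c.png',cv2.resize(im[80:280,150:380],None,fx=2,fy=2)[:,:,::-1])
E
```

```text
[0.48962319 0.27586094 0.20041626]
[248 132  25  28 545] [0.     0.2938 0.2964 0.3242]
circ 260.3269348144531 146.16346740722656 12.381794929504395 cen 260.03374942209894 144.8890429958391 [[0.4841 0.2367 0.086 ]
 [0.4844 0.2354 0.086 ]]
```

View pics/w2c.png

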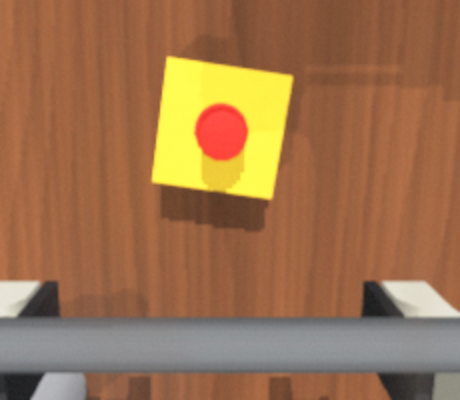

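The crop (origin 150,80; scale 2) shows the cap's top at full-picture (260,145), standing centred in the yellow block. I go down and grip.

>>> arm_command(
  steps=[
    {"translation":[40,5,0],"rotation":[0,0,0],"claw":60},
    {"translation":[40,5,45],"rotation":[0,0,0],"claw":60},
    {"translation":[40,5,90],"rotation":[0,0,0],"claw":60},
    {"translation":[40,5,125],"rotation":[0,0,0],"claw":60},
    {"translation":[40,5,142],"rotation":[0,0,0],"claw":60},
  ],
)

```text
clock: 1.75
tool_pos: [0.4841, 0.2302, 0.0554]
orientation: [179.8, -0.2, -90.1]
force: [0.6, 0.5, 0.2]
opening: 0.0605
gripper_force: 0.0
```

>>> arm_command(
  steps=[
    {"translation":[0,0,0],"rotation":[0,0,0],"claw":40},
    {"translation":[0,0,0],"rotation":[0,0,0],"claw":20},
    {"translation":[0,0,0],"rotation":[0,0,0],"claw":20},
    {"translation":[0,0,0],"rotation":[0,0,0],"claw":20},
    {"translation":[0,0,0],"rotation":[0,0,0],"claw":20},
  ],
)

```text
clock: 2.25
tool_pos: [0.4854, 0.2334, 0.0598]
orientation: [-179.9, 0.1, -90.0]
force: [-1.0, -0.8, 0.3]
opening: 0.0254
gripper_force: 0.8
```

>>> arm_command(
  steps=[
    {"translation":[0,0,0],"rotation":[0,0,0],"claw":15},
    {"translation":[0,0,0],"rotation":[0,0,0],"claw":15},
    {"translation":[0,0,0],"rotation":[0,0,0],"claw":15},
    {"translation":[0,0,0],"rotation":[0,0,0],"claw":15},
  ],
)

```text
clock: 2.65
tool_pos: [0.4853, 0.2337, 0.061]
orientation: [-179.9, 0.1, -89.9]
force: [-6.7, 0.2, 16.6]
opening: 0.0149
gripper_force: 9.9
```

```bash
python3 - <<'E'
from h import *
for i in range(6):
    o=ctrl.get_obs(); print(o['tool_pos'].round(4),o['force'].round(2),o['opening'],o['gripper_force']); ctrl.snapshot('wrist')
E
```

```text
[0.4853 0.2337 0.061 ] [-6.65  0.24 16.6 ] 0.014949882284996748 9.91977852769196
[0.4853 0.2337 0.061 ] [-5.8   0.78 16.15] 0.015297452395729239 9.838605767581612
[0.4853 0.2336 0.061 ] [-6.42  0.33 16.27] 0.015177263929014004 9.896564085502177
[0.4853 0.2336 0.061 ] [-6.58 -0.72 16.79] 0.015030347866477578 9.922808355186135
[0.4853 0.2337 0.061 ] [-6.81 -0.85 16.78] 0.01516720322572024 9.936669131275266
[0.4853 0.2336 0.061 ] [-7.12 -0.67 17.03] 0.01534398978151012 9.941335343755782
```

```bash
python3 - <<'E'
from h import *
a=shot('side')[1]; b=shot('wrist')[1]
A=cv2.resize(a[90:190,170:300],(520,400)); B=cv2.resize(b[130:330,150:380],(276,240))
B=cv2.copyMakeBorder(B,0,160,0,0,0)
cv2.imwrite('pics/g1.png',np.hstack([A,B])[:,:,::-1])
E
```

```text
(no output)
```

View pics/g1.png

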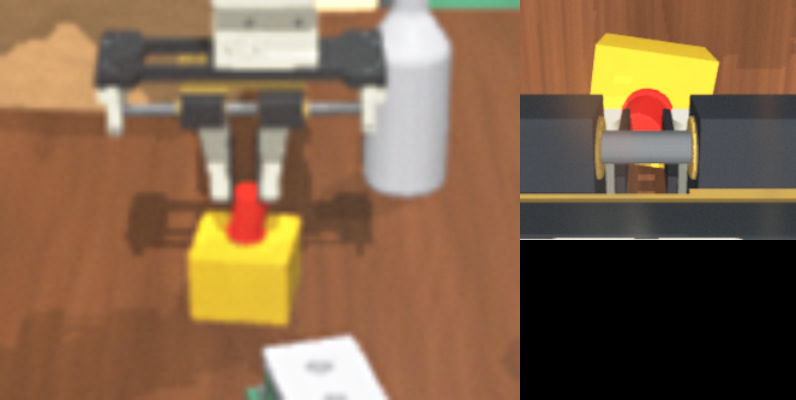

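The side crop shows the cap in front of the fingers (towards -y), with the fingertips behind it. The wrist crop agrees: the cap sticks out on the -y side of the pads, so the grip has slipped to its edge. I measure how the cap stands now before mending it.

```bash
python3 - <<'E'
from h import *
for n in('side','wrist','scene'):
    cm,im,d=shot(n); f,cx,cy,T=cm
    h=cv2.cvtColor(im,cv2.COLOR_RGB2HSV)
    red=((h[...,0]<6)|(h[...,0]>174))&(h[...,1]>170)&(h[...,2]>60)
    v,u=np.nonzero(red&(d>0)); z=d[v,u]
    P=np.c_[(u-cx)/f*z,(v-cy)/f*z,z]@T[:3,:3].T+T[:3,3]
    k=(abs(P[:,0]-.485)<.05)&(abs(P[:,1]-.235)<.05)&(P[:,2]>.04)&(P[:,2]<.2); P=P[k]
    print(n,len(P),P.min(0).round(4),P.max(0).round(4))
    for a in np.arange(.045,.12,.008):
        s=P[(P[:,2]>a)&(P[:,2]<=a+.008)]
        if len(s)>3: print('  z',a.round(3),len(s),'x',s[:,0].min().round(4),s[:,0].max().round(4),'y',s[:,1].min().round(4),s[:,1].max().round(4))
E
```

```text
side 100 [0.4749 0.2236 0.054 ] [0.5012 0.2545 0.09  ]
  z 0.053 17 x 0.4749 0.498 y 0.2236 0.2398
  z 0.061 19 x 0.4781 0.498 y 0.2262 0.2356
  z 0.069 21 x 0.4783 0.4983 y 0.2263 0.2355
  z 0.077 20 x 0.4784 0.5012 y 0.2238 0.2373
  z 0.085 23 x 0.4814 0.4929 y 0.224 0.2545
wrist 971 [0.4717 0.2011 0.0528] [0.4984 0.2348 0.1655]
  z 0.053 231 x 0.4717 0.4984 y 0.2234 0.2348
  z 0.061 125 x 0.4753 0.4968 y 0.2252 0.2316
  z 0.069 123 x 0.4777 0.496 y 0.2251 0.2308
  z 0.077 139 x 0.478 0.4937 y 0.2252 0.2325
  z 0.085 347 x 0.4745 0.4961 y 0.2226 0.2343
scene 45 [0.4858 0.2272 0.05  ] [0.5045 0.2548 0.0796]
  z 0.045 6 x 0.4905 0.5003 y 0.23 0.2548
  z 0.053 10 x 0.4865 0.5002 y 0.2277 0.2469
  z 0.061 13 x 0.4858 0.5017 y 0.2277 0.2442
  z 0.069 14 x 0.4913 0.5045 y 0.2272 0.242
```

```bash
python3 - <<'E'
from h import *
cm,im,d=shot('side'); f,cx,cy,T=cm
for c in (222,224,226,228,231,234,236,238,240):
    out=[]
    for r in range(122,152,2):
        z=d[r,c]; P=T[:3,:3]@[(c-cx)/f*z,(r-cy)/f*z,z]+T[:3,3]
        out.append(f"{r}:{1000*P[0]:.0f},{1000*P[1]:.0f},{1000*P[2]:.0f}/{im[r,c,0]},{im[r,c,2]}")
    print(c,' '.join(out))
o=ctrl.get_obs(); print(o['joint_pos'].round(2),o['tool_pos'],o['force'],o['moment'].round(3))
E
```

```text
222 122:464,223,144/136,121 124:464,225,137/174,156 126:463,227,131/173,155 128:463,221,127/173,153 130:463,222,121/184,161 132:463,227,112/219,187 134:453,433,0/169,130 136:454,418,0/163,125 138:454,400,2/148,111 140:455,384,3/112,60 142:455,373,2/143,50 144:459,271,50/255,59 146:460,256,52/255,66 148:460,246,51/255,63 150:461,231,53/252,60
224 122:470,222,145/136,121 124:469,224,138/174,153 126:469,223,132/172,151 128:469,227,124/171,150 130:469,224,120/189,167 132:468,227,112/241,227 134:468,223,108/242,227 136:468,222,102/241,227 138:468,224,95/241,225 140:461,388,1/135,103 142:461,378,-0/129,44 144:465,269,52/225,51 146:466,255,52/236,51 148:466,249,49/255,60 150:466,235,50/252,58
226 122:475,226,143/150,132 124:475,225,137/148,131 126:474,225,131/145,129 128:474,224,126/165,146 130:474,224,119/165,146 132:474,234,108/176,156 134:474,223,108/213,187 136:473,229,98/236,216 138:474,222,96/235,213 140:467,385,3/128,102 142:467,378,-1/120,45 144:471,269,51/218,46 146:472,242,60/233,50 148:472,238,55/245,51 150:472,235,50/249,54
228 122:471,523,-0/98,49 124:472,505,1/85,48 126:472,49
[... 1439 characters left out ...]
7,221,109/238,220 136:507,225,100/238,219 138:507,229,92/239,217 140:506,390,-0/130,95 142:506,377,-0/103,49 144:506,275,48/212,50 146:507,255,52/226,51 148:506,246,51/255,66 150:506,232,52/255,66
240 122:513,226,143/140,125 124:513,224,138/169,148 126:513,222,133/168,148 128:513,229,123/158,131 130:513,457,2/135,103 132:513,453,-3/146,112 134:513,432,-0/128,87 136:513,410,4/125,78 138:513,398,3/133,91 140:513,390,-0/107,49 142:512,376,0/101,53 144:512,271,50/255,63 146:512,259,50/255,65 148:512,245,51/255,67 150:512,236,49/254,61
[ 4.658e+01  1.552e+01 -2.706e+01  2.000e-02 -4.730e+01 -4.654e+01] [0.48529829 0.23367693 0.06104784] [-7.76806442 -0.78389842 17.35825216] [-0.134  2.753  0.096]
```

```bash
python3 - <<'E'
from h import *
z=np.load('/tmp/side0.npz'); im,d=z['im'],z['d']; f,cx,cy,T=cam('side')
v,u=np.mgrid[0:384,0:512]; P=np.stack([(u-cx)/f*d,(v-cy)/f*d,d],-1)@T[:3,:3].T+T[:3,3]
k=(d>0)&(abs(P[...,1])<.07)&(P[...,0]>.55)&(P[...,0]<.8)&(P[...,2]>.12)
Q=P[k]
for a in np.arange(.16,.32,.01):
    s=Q[(Q[:,2]>a)&(Q[:,2]<=a+.01)]
    if len(s): h=np.histogram(s[:,0],np.arange(.55,.81,.01))[0]; print(a.round(3),len(s),h,s[:,1].min().round(3),s[:,1].max().round(3))
cv2.imwrite('pics/s0c.png',cv2.resize(im[40:140,250:380],None,fx=5,fy=5,interpolation=cv2.INTER_CUBIC)[:,:,::-1])
E
```

```text
0.22 14 [0 0 0 0 0 0 1 4 1 0 0 0 0 0 0 0 1 6 1 0 0 0 0 0 0] -0.011 0.003
0.23 70 [ 0  0  0  0  0  0 10 19  4  0  0  0  0  0  0  0  6 21 10  0  0  0  0  0
  0] -0.013 0.009
0.24 77 [ 0  0  0  0  0  0 13 18  4  0  0  0  0  0  0  0  6 27  9  0  0  0  0  0
  0] -0.013 0.011
0.25 70 [ 0  0  0  0  0  0 11 14  4  0  0  0  0  0  0  0  7 20 14  0  0  0  0  0
  0] -0.012 0.008
0.26 92 [ 0  0  0  0  0  0 16 24  4  0  0  0  0  0  0  0  4 25 19  0  0  0  0  0
  0] -0.013 0.012
0.27 95 [ 0  0  0  0  0  0 20 18  5  0  0  0  0  0  0  0  1 28 20  3  0  0  0  0
  0] -0.012 0.012
0.28 46 [ 0  0  0  0  0  1 10  5  0  0  0  0  0  0  0  0  0 21  8  1  0  0  0  0
  0] -0.012 0.01
0.29 92 [ 0  0  0 11 10  6  6  6  0  0  0  0  0  0  0  0  0 16  7  9 12  9  0  0
  0] -0.039 0.041
0.3 377 [ 0  0  0 11 21 24 21 18 18 18 19 18 17 19 20 16 17 48 21 21 21  9  0  0
  0] -0.042 0.026
0.31 359 [ 0  0  0 13 26 35 43 40  6  3  4  3  5  4  0  3  0 40 47 42 32 13  0  0
  0] -0.041 0.04
```

View pics/s0c.png

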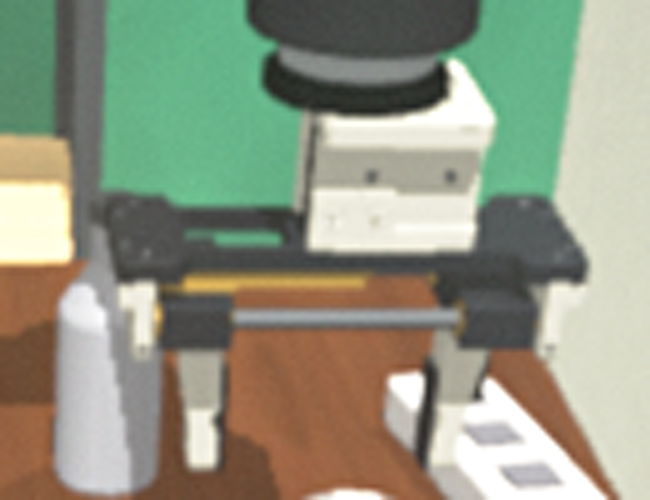

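The starting side view shows the fingertips at z ≈ 0.227 while the TCP reads 0.200. The real tips are therefore about 28 mm above the reported TCP, so the fingers closed on top of the cap instead of around it. I reopen, go 29 mm lower and grip again.

>>> arm_command(
  steps=[
    {"translation":[0,0,-6],"rotation":[0,0,0],"claw":60},
    {"translation":[-3,0,-6],"rotation":[0,0,0],"claw":60},
    {"translation":[-3,0,-6],"rotation":[0,0,0],"claw":60},
    {"translation":[-3,0,-6],"rotation":[0,0,0],"claw":60},
    {"translation":[-3,0,-6],"rotation":[0,0,0],"claw":60},
  ],
)

```text
clock: 3.75
tool_pos: [0.4848, 0.2359, 0.0644]
orientation: [180.0, -0.0, -90.0]
force: [-0.3, -0.3, -0.6]
opening: 0.0495
gripper_force: 0.0
```

>>> arm_command(
  steps=[
    {"translation":[0,0,10],"rotation":[0,0,0],"claw":60},
    {"translation":[0,0,20],"rotation":[0,0,0],"claw":60},
    {"translation":[0,0,28],"rotation":[0,0,0],"claw":60},
    {"translation":[0,0,35],"rotation":[0,0,0],"claw":60},
    {"translation":[0,0,35],"rotation":[0,0,0],"claw":60},
  ],
)

```text
clock: 4.25
tool_pos: [0.4843, 0.2353, 0.0283]
orientation: [179.9, -0.1, -90.0]
force: [-0.8, 0.1, -1.1]
opening: 0.0599
gripper_force: 0.0
```

>>> arm_command(
  steps=[
    {"translation":[0,0,0],"rotation":[0,0,0],"claw":40},
    {"translation":[0,0,0],"rotation":[0,0,0],"claw":15},
    {"translation":[0,0,0],"rotation":[0,0,0],"claw":15},
    {"translation":[0,0,0],"rotation":[0,0,0],"claw":15},
    {"translation":[0,0,0],"rotation":[0,0,0],"claw":15},
  ],
)

```text
clock: 4.75
tool_pos: [0.485, 0.2361, 0.03]
orientation: [-180.0, 0.0, -90.0]
force: [0.4, 0.1, 0.2]
opening: 0.0255
gripper_force: 15.8
```

>>> arm_command(
  steps=[
    {"translation":[0,0,0],"rotation":[0,0,0],"claw":15},
    {"translation":[0,0,0],"rotation":[0,0,0],"claw":15},
    {"translation":[0,0,0],"rotation":[0,0,0],"claw":15},
  ],
)

```text
clock: 5.05
tool_pos: [0.485, 0.236, 0.03]
orientation: [-180.0, 0.0, -90.0]
force: [-1.5, 1.0, 3.5]
opening: 0.0252
gripper_force: 30.0
```

>>> arm_command(
  steps=[
    {"translation":[0,0,-35],"rotation":[0,0,0],"claw":15},
    {"translation":[0,0,-65],"rotation":[0,0,0],"claw":15},
    {"translation":[40,-12,-65],"rotation":[0,0,0],"claw":15},
    {"translation":[80,-24,-65],"rotation":[0,0,0],"claw":15},
    {"translation":[120,-36,-65],"rotation":[0,0,0],"claw":15},
  ],
)

```text
clock: 5.55
tool_pos: [0.521, 0.115, 0.0949]
orientation: [-180.0, 0.0, -89.9]
force: [0.8, 0.6, -1.2]
opening: 0.0254
gripper_force: 30.0
```

>>> arm_command(
  steps=[
    {"translation":[47,-13,0],"rotation":[0,0,0],"claw":15},
    {"translation":[47,-13,0],"rotation":[0,0,0],"claw":15},
    {"translation":[47,-13,0],"rotation":[0,0,0],"claw":15},
  ],
)

```text
clock: 5.85
tool_pos: [0.5339, 0.0677, 0.0944]
orientation: [180.0, -0.0, -90.2]
force: [-1.2, 0.9, -0.5]
opening: 0.0254
gripper_force: 30.0
```

```bash
python3 - <<'E'
from h import *
o=ctrl.get_obs(); print(o['tool_pos'],o['force'],o['gripper_force'])
cm,im,d=shot('wrist','w3.png'); np.savez('/tmp/w3.npz',im=im,d=d,cm=cm[3])
cm2,im2,d2=shot('side'); np.savez('/tmp/s3.npz',im=im2,d=d2)
A=cv2.resize(im[90:290,160:360],(520,520),interpolation=cv2.INTER_CUBIC); B=cv2.resize(im2[130:260,215:285],(280,520),interpolation=cv2.INTER_CUBIC)
cv2.imwrite('pics/w3c.png',np.hstack([A,B])[:,:,::-1])
E
```

```text
[0.53391165 0.06767559 0.09440683] [-1.15267372  0.86320495 -0.52879301] 29.99989002943039
```

View pics/w3c.png

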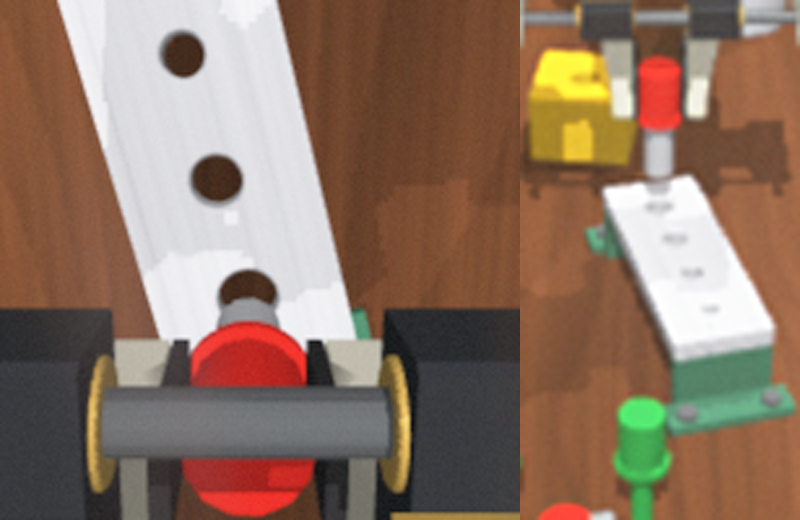

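The picture shows the pin held upright with its shank pointing at hole 0 (left panel: shank at (247,310), hole 0 at (248,290), holes 1 and 2 at (217,178) and (182,53)). I refine the alignment from this nearer view.

```bash
python3 - <<'E'
from h import *
z=np.load('/tmp/w3.npz'); im,d,T=z['im'],z['d'],z['cm']; f,cx,cy,_=cam('wrist'); cm=(f,cx,cy,T)
g=cv2.cvtColor(im,cv2.COLOR_RGB2GRAY)
for u,v in [(160+182/2.6,90+53/2.6),(160+217/2.6,90+178/2.6)]:
    u,v=int(u),int(v); p=cv2.resize(g[v-16:v+17,u-16:u+17],None,fx=4,fy=4,interpolation=cv2.INTER_CUBIC)
    m=(p<150).astype(np.uint8); n,l,st,ce=cv2.connectedComponentsWithStats(m)
    k=min(range(1,n),key=lambda i:np.hypot(*(ce[i]-66))); 
    cs,_=cv2.findContours((l==k).astype(np.uint8),0,1); e=cv2.fitEllipse(max(cs,key=cv2.contourArea))
    c=np.array(e[0])/4-.375+[u-16,v-16]
    P=plane(cm,c,.05)[0]; print(c.round(2),np.round(e[1],1),P.round(4))
# shank & tip
tip=np.array([.5339,.0677,.0744]); q=(tip-T[:3,3])@T[:3,:3]; print('pred tip',q[:2]/q[2]*f+[cx,cy])
for r in range(196,218,2): print(r,g[r,236:276].tolist())
E
```

```text
[229.76 110.41] [67.7 71.6] [ 0.5526 -0.0045  0.05  ]
[242.83 158.57] [75.9 81.1] [0.5432 0.0318 0.05  ]
pred tip [254.88714648 212.02685461]
196 [240, 240, 238, 237, 239, 239, 240, 240, 239, 236, 216, 158, 98, 60, 45, 50, 43, 49, 51, 47, 49, 52, 55, 55, 56, 63, 104, 159, 201, 219, 224, 225, 223, 223, 223, 222, 223, 222, 220, 220]
198 [241, 241, 240, 238, 240, 240, 239, 239, 225, 173, 98, 55, 48, 44, 44, 49, 50, 48, 52, 45, 48, 48, 52, 53, 54, 54, 56, 57, 103, 176, 216, 223, 223, 223, 222, 222, 222, 223, 220, 219]
200 [240, 241, 240, 238, 237, 240, 240, 227, 166, 84, 51, 47, 48, 46, 49, 51, 46, 53, 48, 50, 50, 48, 56, 56, 54, 56, 49, 49, 44, 82, 166, 214, 222, 222, 222, 222, 221, 223, 223, 219]
202 [239, 241, 241, 239, 238, 239, 236, 197, 116, 52, 51, 50, 48, 49, 47, 49, 47, 52, 46, 49, 50, 52, 53, 54, 55, 54, 52, 50, 50, 52, 123, 193, 220, 222, 223, 222, 222, 222, 221, 221]
204 [238, 240, 240, 240, 238, 239, 228, 177, 103, 65, 49, 54, 48, 46, 48, 52, 73, 83, 83, 89, 98, 101, 81, 57, 55, 52, 50, 45, 42, 70, 121, 178, 214, 222, 222, 222, 222, 221, 233, 238]
206 [238, 239, 240, 241, 23
[... 478 characters left out ...]
2, 151, 150, 151, 149, 149, 146, 145, 146, 141, 153, 219, 241, 242, 242, 240, 240, 240, 240, 239, 239]
212 [237, 238, 238, 239, 240, 240, 240, 219, 157, 135, 141, 145, 149, 149, 151, 151, 153, 154, 154, 154, 154, 151, 152, 150, 149, 147, 144, 143, 141, 140, 162, 227, 242, 240, 241, 240, 240, 239, 239, 239]
214 [235, 237, 238, 239, 239, 239, 234, 187, 134, 134, 133, 126, 124, 112, 101, 96, 89, 87, 85, 86, 84, 92, 88, 90, 105, 112, 118, 123, 130, 136, 134, 192, 236, 241, 241, 239, 240, 240, 240, 239]
216 [235, 236, 236, 238, 240, 240, 220, 148, 93, 86, 88, 99, 101, 106, 107, 108, 104, 109, 108, 108, 109, 108, 109, 110, 103, 103, 101, 97, 88, 87, 99, 139, 210, 238, 241, 240, 240, 240, 239, 238]
```

>>> arm_command(
  steps=[
    {"translation":[1,0,10],"rotation":[0,0,0],"claw":15},
    {"translation":[1,0,20],"rotation":[0,0,0],"claw":15},
    {"translation":[1,0,21],"rotation":[0,0,0],"claw":15},
    {"translation":[1,0,22],"rotation":[0,0,0],"claw":15},
    {"translation":[1,0,22],"rotation":[0,0,0],"claw":15},
  ],
)

```text
clock: 6.45
tool_pos: [0.5339, 0.0683, 0.0726]
orientation: [180.0, -0.0, -90.0]
force: [-0.5, -0.1, -0.4]
opening: 0.0254
gripper_force: 30.0
```

>>> arm_command(
  steps=[
    {"translation":[0,0,1],"rotation":[0,0,0],"claw":15},
    {"translation":[0,0,2],"rotation":[0,0,0],"claw":15},
    {"translation":[0,0,3],"rotation":[0,0,0],"claw":15},
    {"translation":[0,0,3],"rotation":[0,0,0],"claw":15},
  ],
)

```text
clock: 6.85
tool_pos: [0.5341, 0.068, 0.0699]
orientation: [-180.0, 0.0, -90.0]
force: [0.2, 0.1, 0.1]
opening: 0.0256
gripper_force: 30.0
```

>>> arm_command(
  steps=[
    {"translation":[0,0,1],"rotation":[0,0,0],"claw":15},
    {"translation":[0,0,1.5],"rotation":[0,0,0],"claw":15},
    {"translation":[0,0,2],"rotation":[0,0,0],"claw":15},
    {"translation":[0,0,2],"rotation":[0,0,0],"claw":15},
  ],
)

```text
clock: 7.25
tool_pos: [0.534, 0.0678, 0.0678]
orientation: [180.0, -0.0, -90.0]
force: [-0.1, -0.9, 0.5]
opening: 0.0258
gripper_force: 30.0
```

>>> arm_command(
  steps=[
    {"translation":[0,0,1],"rotation":[0,0,0],"claw":15},
    {"translation":[0,0,2],"rotation":[0,0,0],"claw":15},
    {"translation":[0,0,3],"rotation":[0,0,0],"claw":15},
    {"translation":[0,0,3],"rotation":[0,0,0],"claw":15},
  ],
)

```text
clock: 7.65
tool_pos: [0.5339, 0.0678, 0.0645]
orientation: [180.0, -0.0, -90.0]
force: [0.8, -3.9, -0.7]
opening: 0.0252
gripper_force: 30.0
```

>>> arm_command(
  steps=[
    {"translation":[0.6,0,0],"rotation":[0,0,0],"claw":15},
    {"translation":[0.6,0,3],"rotation":[0,0,0],"claw":15},
    {"translation":[0.6,0,6],"rotation":[0,0,0],"claw":15},
    {"translation":[0.6,0,6],"rotation":[0,0,0],"claw":15},
  ],
)

```text
clock: 8.05
tool_pos: [0.5338, 0.0674, 0.0582]
orientation: [180.0, -0.0, -90.0]
force: [0.2, -1.3, -1.3]
opening: 0.0255
gripper_force: 30.0
```

>>> arm_command(
  steps=[
    {"translation":[0.3,0,5],"rotation":[0,0,0],"claw":15},
    {"translation":[0.3,0,10],"rotation":[0,0,0],"claw":15},
    {"translation":[0.3,0,15],"rotation":[0,0,0],"claw":15},
    {"translation":[0.3,0,20],"rotation":[0,0,0],"claw":15},
    {"translation":[0.3,0,23],"rotation":[0,0,0],"claw":15},
  ],
)

```text
clock: 8.55
tool_pos: [0.5338, 0.0671, 0.0351]
orientation: [180.0, -0.0, -90.0]
force: [-0.2, -0.7, -0.3]
opening: 0.0255
gripper_force: 30.0
```

>>> arm_command(
  steps=[
    {"translation":[0,0,0],"rotation":[0,0,0],"claw":15},
    {"translation":[0,0,0],"rotation":[0,0,0],"claw":15},
  ],
)

```text
clock: 8.75
tool_pos: [0.534, 0.0671, 0.0357]
orientation: [180.0, -0.0, -90.0]
force: [0.9, -0.3, -0.7]
opening: 0.0257
gripper_force: 30.0
```

>>> arm_command(
  steps=[
    {"translation":[-1.2,0,0],"rotation":[0,0,0],"claw":15},
    {"translation":[-1.2,0,0],"rotation":[0,0,0],"claw":15},
    {"translation":[-1.2,0,0],"rotation":[0,0,0],"claw":15},
  ],
)

```text
clock: 9.05
tool_pos: [0.5339, 0.0676, 0.0358]
orientation: [180.0, -0.1, -90.0]
force: [1.6, -5.5, -2.9]
opening: 0.0251
gripper_force: 30.0
```

>>> arm_command(
  steps=[
    {"translation":[2.4,0,0],"rotation":[0,0,0],"claw":15},
    {"translation":[2.4,0,0],"rotation":[0,0,0],"claw":15},
    {"translation":[2.4,0,0],"rotation":[0,0,0],"claw":15},
  ],
)

```text
clock: 9.35
tool_pos: [0.5341, 0.0661, 0.0359]
orientation: [-180.0, 0.0, -90.0]
force: [-0.5, 0.1, -1.0]
opening: 0.0253
gripper_force: 30.0
```

>>> arm_command(
  steps=[
    {"translation":[-1.2,1.2,0],"rotation":[0,0,0],"claw":15},
    {"translation":[-1.2,1.2,0],"rotation":[0,0,0],"claw":15},
    {"translation":[-1.2,1.2,0],"rotation":[0,0,0],"claw":15},
  ],
)

```text
clock: 9.65
tool_pos: [0.5334, 0.0671, 0.0361]
orientation: [-179.9, -0.0, -90.0]
force: [3.3, -3.5, -0.8]
opening: 0.0254
gripper_force: 30.0
```

>>> arm_command(
  steps=[
    {"translation":[0,-2.4,0],"rotation":[0,0,0],"claw":15},
    {"translation":[0,-2.4,0],"rotation":[0,0,0],"claw":15},
    {"translation":[0,-2.4,0],"rotation":[0,0,0],"claw":15},
  ],
)

```text
clock: 9.95
tool_pos: [0.5345, 0.067, 0.0355]
orientation: [179.9, -0.0, -90.0]
force: [-0.6, -1.3, 0.1]
opening: 0.0251
gripper_force: 30.0
```

>>> arm_command(
  steps=[
    {"translation":[0,1.2,0],"rotation":[0,0,0],"claw":15},
    {"translation":[0,1.2,0],"rotation":[0,0,0],"claw":15},
  ],
)

```text
clock: 10.15
tool_pos: [0.5339, 0.0672, 0.0357]
orientation: [-180.0, 0.0, -90.0]
force: [0.3, -0.4, -1.6]
opening: 0.0253
gripper_force: 30.0
```

>>> arm_command(
  steps=[
    {"translation":[2,0,0],"rotation":[0,0,0],"claw":15},
    {"translation":[2,0,0],"rotation":[0,0,0],"claw":15},
    {"translation":[2,0,0],"rotation":[0,0,0],"claw":15},
  ],
)

```text
clock: 10.45
tool_pos: [0.5342, 0.0657, 0.0359]
orientation: [-180.0, 0.1, -90.0]
force: [-2.1, 4.7, -0.5]
opening: 0.0255
gripper_force: 30.0
```

>>> arm_command(
  steps=[
    {"translation":[1,0,0],"rotation":[0,0,0],"claw":15},
    {"translation":[1,0,0],"rotation":[0,0,0],"claw":15},
    {"translation":[1,0,0],"rotation":[0,0,0],"claw":15},
  ],
)

```text
clock: 10.75
tool_pos: [0.5342, 0.0654, 0.0359]
orientation: [-180.0, 0.1, -90.0]
force: [-3.5, 9.5, 0.1]
opening: 0.0257
gripper_force: 30.0
```

>>> arm_command(
  steps=[
    {"translation":[1,0,0],"rotation":[0,0,0],"claw":15},
    {"translation":[1,0,0],"rotation":[0,0,0],"claw":15},
    {"translation":[1,0,0],"rotation":[0,0,0],"claw":15},
  ],
)

```text
clock: 11.05
tool_pos: [0.5343, 0.0648, 0.036]
orientation: [-179.9, 0.1, -90.0]
force: [-4.2, 10.7, 0.9]
opening: 0.0251
gripper_force: 30.0
```

Probing inside hole 0 gives about 1 mm of play, centred at (0.534, 0.0667), which suggests the 18 mm shank. Next I lift the pin and try hole 1.

>>> arm_command(
  steps=[
    {"translation":[-3.3,0,0],"rotation":[0,0,0],"claw":15},
    {"translation":[-3.3,0,-5],"rotation":[0,0,0],"claw":15},
    {"translation":[-3.3,0,-20],"rotation":[0,0,0],"claw":15},
    {"translation":[-3.3,0,-35],"rotation":[0,0,0],"claw":15},
    {"translation":[-3.3,0,-45],"rotation":[0,0,0],"claw":15},
  ],
)

```text
clock: 11.55
tool_pos: [0.5344, 0.066, 0.082]
orientation: [-179.9, -0.0, -90.0]
force: [0.2, -0.2, -0.7]
opening: 0.0256
gripper_force: 30.0
```

>>> arm_command(
  steps=[
    {"translation":[0,0,0],"rotation":[0,0,0],"claw":15},
    {"translation":[0,0,0],"rotation":[0,0,0],"claw":15},
  ],
)

```text
clock: 11.75
tool_pos: [0.5338, 0.0662, 0.0806]
orientation: [-180.0, 0.0, -90.0]
force: [1.0, -0.9, -1.7]
opening: 0.0252
gripper_force: 30.0
```

>>> arm_command(
  steps=[
    {"translation":[36.3,-9.5,0],"rotation":[0,0,0],"claw":15},
    {"translation":[36.3,-9.5,4],"rotation":[0,0,0],"claw":15},
    {"translation":[36.3,-9.5,8],"rotation":[0,0,0],"claw":15},
    {"translation":[36.3,-9.5,9],"rotation":[0,0,0],"claw":15},
    {"translation":[36.3,-9.5,9],"rotation":[0,0,0],"claw":15},
  ],
)

```text
clock: 12.25
tool_pos: [0.543, 0.0304, 0.0711]
orientation: [179.9, -0.0, -90.0]
force: [-0.5, -0.8, -1.1]
opening: 0.0257
gripper_force: 30.0
```

>>> arm_command(
  steps=[
    {"translation":[0,0,0.8],"rotation":[0,0,0],"claw":15},
    {"translation":[0,0,1.6],"rotation":[0,0,0],"claw":15},
    {"translation":[0,0,1.6],"rotation":[0,0,0],"claw":15},
  ],
)

```text
clock: 12.55
tool_pos: [0.5434, 0.0304, 0.0702]
orientation: [-180.0, 0.0, -90.0]
force: [0.2, -0.3, -0.7]
opening: 0.0255
gripper_force: 30.0
```

>>> arm_command(
  steps=[
    {"translation":[0,0,0.7],"rotation":[0,0,0],"claw":15},
    {"translation":[0,0,0.7],"rotation":[0,0,0],"claw":15},
    {"translation":[0,0,0.7],"rotation":[0,0,0],"claw":15},
  ],
)

```text
clock: 12.85
tool_pos: [0.5436, 0.0302, 0.0699]
orientation: [-180.0, 0.0, -90.0]
force: [-2.3, 0.8, 4.4]
opening: 0.0254
gripper_force: 30.0
```

>>> arm_command(
  steps=[
    {"translation":[0,0,0.6],"rotation":[0,0,0],"claw":15},
    {"translation":[0,0,0.6],"rotation":[0,0,0],"claw":15},
    {"translation":[0,0,0.6],"rotation":[0,0,0],"claw":15},
  ],
)

```text
clock: 13.15
tool_pos: [0.5438, 0.0301, 0.0697]
orientation: [-179.9, 0.0, -90.0]
force: [-2.1, 0.3, 8.4]
opening: 0.0252
gripper_force: 30.0
```

>>> arm_command(
  steps=[
    {"translation":[0.8,0,0],"rotation":[0,0,0],"claw":15},
    {"translation":[0.8,0.8,0],"rotation":[0,0,0],"claw":15},
    {"translation":[0,0.8,0],"rotation":[0,0,0],"claw":15},
    {"translation":[-0.8,0.8,0],"rotation":[0,0,0],"claw":15},
    {"translation":[-0.8,0,0],"rotation":[0,0,0],"claw":15},
  ],
)

```text
clock: 13.65
tool_pos: [0.5438, 0.0305, 0.0697]
orientation: [-180.0, -0.0, -90.0]
force: [-3.3, -1.5, 10.4]
opening: 0.025
gripper_force: 30.0
```

>>> arm_command(
  steps=[
    {"translation":[0,-0.8,0],"rotation":[0,0,0],"claw":15},
    {"translation":[0.8,-0.8,0],"rotation":[0,0,0],"claw":15},
    {"translation":[1.6,-0.8,0],"rotation":[0,0,0],"claw":15},
    {"translation":[0.8,0,0],"rotation":[0,0,0],"claw":15},
    {"translation":[0.8,0,0],"rotation":[0,0,0],"claw":15},
  ],
)

```text
clock: 14.15
tool_pos: [0.5438, 0.0301, 0.0697]
orientation: [-179.9, 0.0, -90.0]
force: [-3.0, 1.2, 8.9]
opening: 0.0252
gripper_force: 30.0
```

Hole 1 refuses the pin at 8 to 10 N, also while shifting it about 1 mm around. The tightest hole it passes is therefore hole 0, so I go back there.

>>> arm_command(
  steps=[
    {"translation":[0,0,-10],"rotation":[0,0,0],"claw":15},
    {"translation":[-36.6,9.4,-10],"rotation":[0,0,0],"claw":15},
    {"translation":[-36.6,9.4,-10],"rotation":[0,0,0],"claw":15},
    {"translation":[-36.6,9.4,-6],"rotation":[0,0,0],"claw":15},
    {"translation":[-36.6,9.4,-6],"rotation":[0,0,0],"claw":15},
  ],
)

```text
clock: 14.65
tool_pos: [0.5337, 0.0663, 0.0743]
orientation: [179.9, -0.0, -90.0]
force: [0.4, -0.5, -1.5]
opening: 0.0252
gripper_force: 30.0
```

>>> arm_command(
  steps=[
    {"translation":[0,0,1],"rotation":[0,0,0],"claw":15},
    {"translation":[0,0,2],"rotation":[0,0,0],"claw":15},
    {"translation":[0,0,3],"rotation":[0,0,0],"claw":15},
    {"translation":[0,0,4],"rotation":[0,0,0],"claw":15},
    {"translation":[0,0,5],"rotation":[0,0,0],"claw":15},
  ],
)

```text
clock: 15.15
tool_pos: [0.5341, 0.0665, 0.0698]
orientation: [180.0, -0.0, -90.0]
force: [0.1, 0.5, -0.9]
opening: 0.0255
gripper_force: 30.0
```

>>> arm_command(
  steps=[
    {"translation":[0,0,0.7],"rotation":[0,0,0],"claw":15},
    {"translation":[0,0,1.4],"rotation":[0,0,0],"claw":15},
    {"translation":[0,0,1.4],"rotation":[0,0,0],"claw":15},
  ],
)

```text
clock: 15.45
tool_pos: [0.534, 0.0667, 0.0684]
orientation: [180.0, -0.0, -90.0]
force: [0.3, 0.5, -0.4]
opening: 0.0254
gripper_force: 30.0
```

>>> arm_command(
  steps=[
    {"translation":[0,0,0.7],"rotation":[0,0,0],"claw":15},
    {"translation":[0,0,1.4],"rotation":[0,0,0],"claw":15},
    {"translation":[0,0,1.4],"rotation":[0,0,0],"claw":15},
  ],
)

```text
clock: 15.75
tool_pos: [0.534, 0.0666, 0.067]
orientation: [180.0, -0.0, -90.0]
force: [-0.2, -0.1, -0.2]
opening: 0.0253
gripper_force: 30.0
```

In without contact. I push down to 2 mm above seated.

>>> arm_command(
  steps=[
    {"translation":[0,0,7],"rotation":[0,0,0],"claw":15},
    {"translation":[0,0,15],"rotation":[0,0,0],"claw":15},
    {"translation":[0,0,24],"rotation":[0,0,0],"claw":15},
    {"translation":[0,0,34],"rotation":[0,0,0],"claw":15},
    {"translation":[0,0,34],"rotation":[0,0,0],"claw":15},
  ],
)

```text
clock: 16.25
tool_pos: [0.5336, 0.0664, 0.0313]
orientation: [179.9, -0.0, -90.0]
force: [1.3, -0.5, -1.3]
opening: 0.0257
gripper_force: 30.0
```

>>> arm_command(
  steps=[
    {"translation":[0,0,1.3],"rotation":[0,0,0],"claw":15},
    {"translation":[0,0,2.6],"rotation":[0,0,0],"claw":15},
    {"translation":[0,0,2.6],"rotation":[0,0,0],"claw":15},
  ],
)

```text
clock: 16.55
tool_pos: [0.534, 0.0667, 0.0305]
orientation: [180.0, 0.0, -90.0]
force: [0.1, -1.1, -1.8]
opening: 0.0252
gripper_force: 30.0
```

>>> arm_command(
  steps=[
    {"translation":[0,0,0.8],"rotation":[0,0,0],"claw":15},
    {"translation":[0,0,0.8],"rotation":[0,0,0],"claw":15},
    {"translation":[0,0,0.8],"rotation":[0,0,0],"claw":15},
  ],
)

```text
clock: 16.85
tool_pos: [0.5341, 0.0667, 0.03]
orientation: [-180.0, 0.0, -90.0]
force: [-1.6, -0.9, 4.4]
opening: 0.0254
gripper_force: 30.0
```

Seated, with a light 4 N contact. I release and lift straight up.

>>> arm_command(
  steps=[
    {"translation":[0,0,0],"rotation":[0,0,0],"claw":45},
    {"translation":[0,0,0],"rotation":[0,0,0],"claw":60},
    {"translation":[0,0,0],"rotation":[0,0,0],"claw":60},
    {"translation":[0,0,0],"rotation":[0,0,0],"claw":60},
    {"translation":[0,0,0],"rotation":[0,0,0],"claw":60},
  ],
)

```text
clock: 17.35
tool_pos: [0.5341, 0.0667, 0.0296]
orientation: [180.0, -0.0, -90.0]
force: [0.4, -0.9, -0.1]
opening: 0.0578
gripper_force: 0.0
```

>>> arm_command(
  steps=[
    {"translation":[0,0,-15],"rotation":[0,0,0],"claw":60},
    {"translation":[0,0,-45],"rotation":[0,0,0],"claw":60},
    {"translation":[0,0,-85],"rotation":[0,0,0],"claw":60},
    {"translation":[-20,0,-125],"rotation":[0,0,0],"claw":60},
    {"translation":[-50,0,-140],"rotation":[0,0,0],"claw":60},
  ],
)

```text
clock: 17.85
tool_pos: [0.5358, 0.1169, 0.1741]
orientation: [-179.7, 0.1, -90.1]
force: [0.0, 0.6, 0.3]
opening: 0.0601
gripper_force: 0.0
```

```bash
python3 - <<'E'
from h import *
o=ctrl.get_obs(); print(o['clock'],o['tool_pos'],o['force'],o['opening'])
cm,a,d=shot('side'); cm2,b,d2=shot('wrist')
f,cx,cy,T=cm2; h=cv2.cvtColor(b,cv2.COLOR_RGB2HSV)
red=((h[...,0]<6)|(h[...,0]>174))&(h[...,1]>170)&(h[...,2]>60)
v,u=np.nonzero(red&(d2>0)); z=d2[v,u]; P=np.c_[(u-cx)/f*z,(v-cy)/f*z,z]@T[:3,:3].T+T[:3,3]
P=P[(abs(P[:,0]-.534)<.04)&(abs(P[:,1]-.067)<.04)]; print(len(P),np.percentile(P,[2,50,98],axis=0).round(4))
A=cv2.resize(a[110:350,160:380],(440,480)); B=cv2.resize(b[50:290,160:340],(360,480))
cv2.imwrite('pics/end.png',np.hstack([A,B])[:,:,::-1])
E
```

```text
17.85 [0.53584385 0.11691575 0.17413935] [0.04563867 0.61797541 0.33645262] 0.06005171892489469
639 [[0.5228 0.0567 0.0535]
 [0.534  0.068  0.0858]
 [0.5459 0.0798 0.0873]]
```

View pics/end.png

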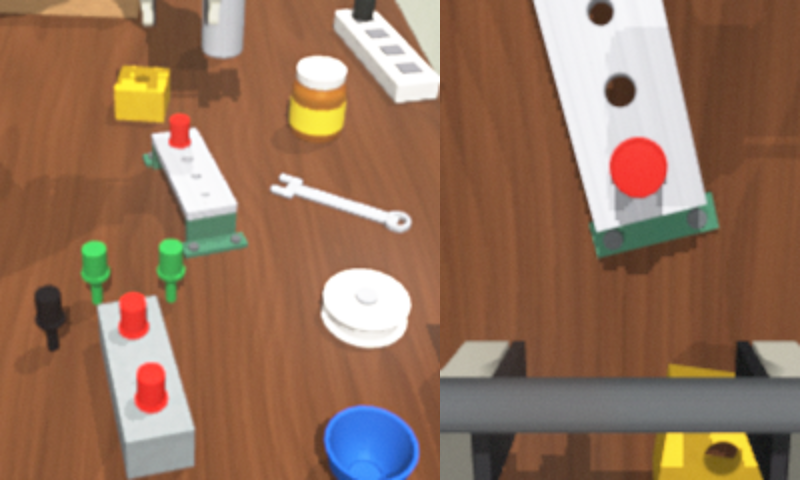

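The pin stands upright in the widest hole (left panel (180,130), right panel (638,167)), cap top at z ≈ 0.086, so the flange is on the plate. The spares, jar, spanner and other things are where they were, and the gripper is clear.

```bash
python3 -c "
from plant import ctrl
print(ctrl.close_job())"
```

```text
the job is handed in; nothing more can be done
None
```

Job handed in: the pin slid freely into the 19 mm hole with about 1 mm of play (so the 18 mm shank) and the 16 mm hole refused it at 8–10 N; it now stands upright in the 19 mm hole, cap down on the plate and released, though my first grasp closed too high and pressed on the cap with about 17 N in the holder before I regripped.

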